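# Cap a seed-ball jar in the guarded press

## Robot

A 7-joint arm with a two-finger parallel gripper is mounted at the origin on the work surface. World frame = base frame: x ahead of the robot, y to its left, z up, the work surface at z = 0. Lengths are in m, angles in rad, forces in N, time in s.
With the tool pointing down it reaches from about 0.425 to 0.875 m from the base axis. Payload 4.7 kg.
Tool frame: the origin (TCP) lies at the very end of the fingers, on their centre line; the grasp point (between the pads) lies 19 mm behind it; z points along the fingers, y is the line along which they close (so a half turn about z gives the same grasp; the last joint's range is limited). The gripper opens to 87 mm and grips with 3 to 60 N. Pads are 19 mm wide; open, the fingers measure 117 mm over their backs; the gripper's body (75 mm by 190 mm) begins 51 mm behind the grasp point.
Start: joints at [-1.145, 0.321, -0.07, 1.45, 0.023, 1.371, -0.057], TCP at [0.26, 0.596, 0.223] pointing down, gripper open.
Joint ranges: [-2.86, 2.86], [-0.3, 2.09], [-1.38, 1.24], [0.06, 2.45], [-1.56, 4.7], [0.09, 2.05], [-2.69, 2.69]. Speed limits (rad/s): [2.57, 2.57, 3.14, 3.14, 3.14, 3.14, 3.14].

## Interface

Orientations are given as a unit quaternion [x, y, z, w].
In Python, from cell import readout, imaging, ctrl gives the robot as it stands.
- The arm moves only by the tool arm_command, never from a script. Its argument "steps" is a list of rows, each an object with "claw": the finger opening in mm, from 0 to 87; "linear": the shift along the world's x, y, z in units of 250 mm (1.0 is 250 mm), a list of three; "yaw": the turn about the world's z in units of 180 degrees (1.0 is 180 degrees). A call has 1 to 5 rows; each row shifts and turns the commanded pose from where the row before left it; what a row does not reach is not made up. A row lasts 1/8 s, in which the tool goes at most 62.5 mm and 10.7 degrees, less where a joint would pass 70% of its speed; a pose out of reach is approached as far as the arm can. A call with a number of a shift or a turn outside -1 to 1 is refused whole. A call with a gripper value outside its range is refused whole. The fingers move at their own pace and stop on an object; the grip force is fixed at half the most. Time passes only in rows, so rows that do not move let the fingers close. It gives the time, the measured TCP pose, the force, the opening and the grip force at its end, in the units of the state.
- readout.observe(): the state, without advancing time (a new reading comes with each control period).
- imaging.snapshot(name): name is "scene" or "top" or "wrist"; returns a dict with "frame" (400x640x3 uint8, red, green, blue), "camera_matrix" (3x3 intrinsics, pixels), "k1" (the pictures are not rectified: a ray, as slopes to the right and down, at radius r is drawn at 1 + k1 r^2 times it, then the intrinsics apply), "pose" (4x4, takes a point from camera to world coordinates). Camera axes: x right, y up, looking along -z (the intrinsics and any distortion apply to the point x, -y, -z); pixel columns grow to the right and rows downward; lengths in m; the calibration is good to about 2 mm. A picture is of the moment at which its call begins. There is no depth.
- ctrl.finish_job(): hands the job in; it is judged then, once.
The state is a dict: "clock": time; "qpos": joint angles; "dq": joint speeds; "tau": joint torques, N m; "ee_pos": TCP position; "eef_rot": TCP orientation; "wrist_force": force on the tool from outside, world axes, zero at the start; "ft_torque": the same for the moment, N m; "grip_width": opening from 0.0 (shut) to 1.0 (fully open); "gripper_force": force on a finger pad.
Only numpy, scipy, OpenCV 4.12 (cv2) and the standard library are available. Lean on these libraries where they do the work, as an engineer would, in place of code of your own. Each camera call takes 0.05 s, during which the arm holds its last target. There are 200 camera calls.

## Task

Cap the jar in the guarded bench press: push the wooden sled (blue end plate) all the way in with the fingertips until it stops under the press, then reach down through the window of the yellow guard, press the red lever paddle until the white lid is fully seated, hold it for a moment, and draw back out so that the lever springs up. Do not touch the guard, the jar or its lid, do not press the lever before the sled is fully in, and neither pick up nor disturb the things lying around.

Things in the scene. Friction and masses are not known exactly. Their poses are not given: they have to be found in the camera images.
- press: Grey capping press fixed to the table. Origin on the table top, straight below the jar's axis when the sled is fully in. Its y axis is the way the sled is pushed in; its -x side (roughly towards the robot) holds the lever paddle and guard window; z is up. Base plate 300 x 160 mm (x -185 to 115, y -80 to 80) and 10 mm high, with a track 115 mm wide running out to y = -310, with side rails to 18 mm above the table.
- push_face (a point): Middle of the blue plate (70 mm wide, 30 mm high) on the outer (-y) end of the wooden sled, 34 mm above the table; moves with the sled. The sled's block behind it is 95 mm wide (along x), 100 mm long and 55 mm high; then follows a low deck with the jar, whose axis is 152 mm from this point. Push along the press's +y. With the sled fully in, this face is 90 mm outside the guard's nearest edge (62 mm from the press's centre line).
- sled (a joint): How far in the sled is, in m: 0 fully out, 0.090 fully in against the stop. Slides with about 2.5 N of friction and stays where it is left.
- jar: Green glass jar, 62 mm across, 67 mm high, standing in a seat on the sled's deck (it can only turn there). Origin under its bottom, on the axis. Not to be touched.
- lid_top (a point): Centre of the top of the jar's white lid (60 mm across), 96 mm above the table while unseated, 90 mm when seated.
- lid (a joint): How far the lid is pressed on, in m: 0 loose on the jar, 0.006 fully seated. Needs about 6 N from the press foot; stays where it is pressed.
- paddle_top (a point): Centre of the top of the red lever paddle (50 x 50 mm), 130 mm above the table when the lever is up, at press x = -110, y = 0 mm. It goes down about 22 mm until the lid is seated.
- lever (a joint): Lever angle in rad: 0 up, grows as the paddle is pressed; its pivot is 188 mm from the paddle centre, on the press's +x side. The foot below it meets the lid at about 0.04, the lid is seated at about 0.115 (only if the sled is fully in); mechanical end 0.17. A spring returns it; pressing at the paddle takes about 2 to 7 N until the lid is seated, then it feels solid.
- guard: Yellow guard frame fixed on the press, on four posts, top face at 150 mm above the table, 10 mm thick, bars 14 mm wide; outside x -172 to 112, y -62 to 62 mm in the press's frame (it shares the press's origin and axes). The part over the jar is closed by thin steel rods, and so is the side towards -x, below the top face.
- window (a point): Centre of the open window in the guard, in the plane of its top face, 150 mm above the table. The window is 96 x 96 mm, its sides along the press's x and y; the paddle lies in its middle, 20 mm below the top face.
- ball1: Loose dark dry clay ball, 40 mm, flat foot; origin under it. A bystander.
- ball2: Loose dark dry clay ball, 40 mm; origin under it. A bystander.
- ball3: Loose dark dry clay ball, 44 mm; origin under it. A bystander.
- bowl: Loose white bowl, 130 mm across, 75 mm high; origin under its foot. A bystander.
- sparejar: Loose closed glass jar, 62 mm across, 72 mm high; origin under it. A bystander.
- spoon: Loose steel spoon, 160 mm long, lying along its x; origin under its middle. A bystander.
- mug: Loose blue mug, 76 mm across, 85 mm high, handle on its +y; origin under it. A bystander.

How it is judged:
By the outcome, as a careful person would: the job done as asked, in the order asked, and still so for the second after the job is handed in, with the robot touching nothing.
It also fails if it takes over 51 s, if anything falls off the work surface, if the arm or the gripper's body presses on something with over 40 N, if the wrist force passes 120 N, or if a joint passes its speed limit or range.

## Working session

There is one attempt and no reset: what is moved stays moved. The work goes in short steps, Python scripts to look and compute and a tool call to move; the robot and the scene stay as the last step left them, time stands still between calls to the robot, and variables do not carry over. Pictures are saved under pics/ and viewed, at most 10 in all, crops included, and the job is handed in when it is done.

Besides the shell and the picture viewer there is one more tool, called after "Request:" as name(argument=value, ...), one argument or row to a line, values as JSON. arm_command: Moves the arm, as the interface text tells. Shifts and turns lie within -1 to 1; 1 stands for 250 mm of shift or 180 degrees of turn. Its arguments: {"type":"object","properties":{"steps":{"type":"array"}},"required":["steps"]}

```bash
mkdir -p pics; cat > h.py <<'E'
import numpy as np, cv2, pickle
from cell import readout, imaging, ctrl
def snap(n, f=None):
    s=imaging.snapshot(n)
    if f: cv2.imwrite('pics/'+f, cv2.cvtColor(s['frame'],cv2.COLOR_RGB2BGR)); pickle.dump(s,open('pics/'+f+'.pkl','wb'))
    return s
def load(f): return pickle.load(open('pics/'+f+'.pkl','rb'))
def ray(s,u,v):
    K=np.array(s['camera_matrix']);k=s['k1'];T=np.array(s['pose'])
    p=np.array([(u-K[0,2])/K[0,0],(v-K[1,2])/K[1,1]]);q=p.copy()
    for _ in range(20): q=p/(1+k*(q@q))
    return T[:3,3],T[:3,:3]@np.array([q[0],-q[1],-1.])
def onz(s,u,v,z):
    o,d=ray(s,u,v); return o+d*(z-o[2])/d[2]
def proj(s,P):
    K=np.array(s['camera_matrix']);k=s['k1'];T=np.array(s['pose'])
    c=T[:3,:3].T@(np.array(P)-T[:3,3]);q=np.array([c[0],-c[1]])/-c[2];q=q*(1+k*(q@q))
    return K[0,0]*q[0]+K[0,2],K[1,1]*q[1]+K[1,2]
E
python3 - <<'E'
from h import *
for n in ['scene','top']: snap(n,n+'1.png')
s=readout.observe(); print({k:np.round(s[k],3) for k in s})
E
```

```text
{'clock': np.float64(0.1), 'qpos': array([-1.145,  0.322, -0.07 ,  1.452,  0.023,  1.371, -0.057]), 'dq': array([-0.002, -0.001, -0.001, -0.003,  0.   ,  0.002,  0.001]), 'tau': array([-1.0000e-03, -4.9257e+01, -4.0600e-01, -3.1340e+01, -6.4000e-02,
        3.9000e-02,  0.0000e+00]), 'ee_pos': array([0.26 , 0.595, 0.222]), 'eef_rot': array([ 0.204,  0.979, -0.001, -0.   ]), 'wrist_force': array([-0.526, -0.796,  0.697]), 'ft_torque': array([0.038, 0.   , 0.011]), 'gripper_force': np.float64(0.0), 'grip_width': np.float64(0.998)}
```

View pics/scene1.png

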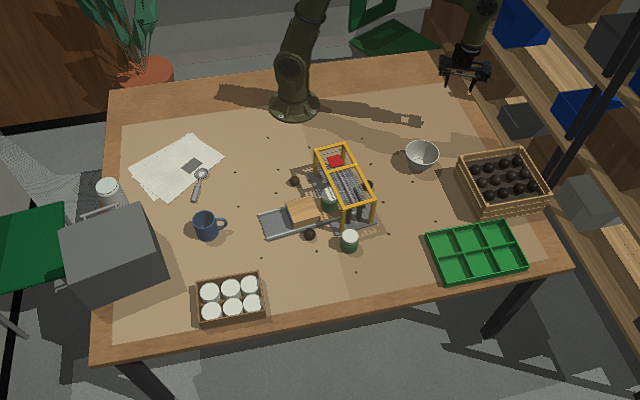

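View pics/top1.png

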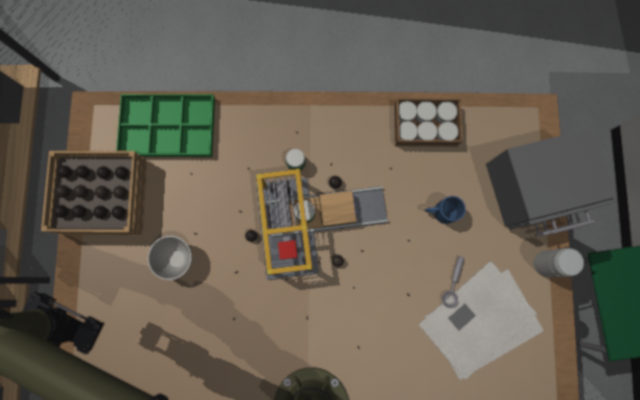

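The scene view shows the press at (345,190) with the sled sticking out to the left. In the top view the yellow guard spans (258,172)–(310,272), the red paddle is at (288,250), the sled block at (337,208) and the track end at (386,205). Balls lie near (335,182), (338,260) and (251,235), and the spare jar is at (295,158).

```bash
python3 - <<'E'
from h import *
s=load('top1.png'); im=s['frame']; hsv=cv2.cvtColor(im,cv2.COLOR_RGB2HSV)
m=cv2.inRange(hsv,(20,150,110),(32,255,255)); m[:150]=0;m[300:]=0;m[:,:240]=0;m[:,330:]=0
n,l,st,c=cv2.connectedComponentsWithStats(m); print(st[1:][st[1:,4]>20])
pts=np.argwhere(m)[:,::-1]
P=np.array([onz(s,u,v,.15)[:2] for u,v in pts]).astype(np.float32)
r=cv2.minAreaRect(P); print('guard',r, cv2.boxPoints(r))
R=cv2.inRange(hsv,(0,170,90),(8,255,255)); R[:220]=0;R[280:]=0;R[:,:260]=0;R[:,320:]=0
q=np.argwhere(R)[:,::-1]; print('paddle',len(q),onz(s,*q.mean(0),.13), cv2.minAreaRect(np.array([onz(s,u,v,.13)[:2] for u,v in q],np.float32)))
w=cv2.inRange(hsv,(10,80,120),(19,255,255)); w[:185]=0;w[235:]=0;w[:,:312]=0;w[:,362:]=0
n,l,st,c=cv2.connectedComponentsWithStats(w);i=1+st[1:,4].argmax();print(st[i])
print('wood',cv2.minAreaRect(np.array([onz(s,u,v,.055)[:2] for v,u in np.argwhere(l==i)],np.float32)))
print('balls',[onz(s,u,v,.02)[:2].round(3) for u,v in [(335,182),(338,260),(251,235)]],'track end',[onz(s,u,v,.018)[:2].round(3) for u,v in[(383,188),(387,224)]])
a=im[140:300,220:420]; cv2.imwrite('pics/c1.png',cv2.cvtColor(cv2.resize(a,None,fx=4,fy=3.75,interpolation=cv2.INTER_CUBIC),cv2.COLOR_RGB2BGR))
E
```

```text
[[ 257  169   55  105 1232]]
guard ((0.5298576951026917, 0.07820042222738266), (0.28426629304885864, 0.12238539755344391), 7.710816860198975) [[ 0.3807993   0.11976934]
 [ 0.39722013 -0.00150944]
 [ 0.6789161   0.0366315 ]
 [ 0.66249526  0.15791029]]
paddle 242 [0.45067872 0.06769299 0.13      ] ((0.45089393854141235, 0.06805700808763504), (0.04375346750020981, 0.04415139555931091), 7.839787006378174)
[ 312  191   44   34 1048]
wood ((0.5797799229621887, -0.06339465081691742), (0.0929168313741684, 0.12312887609004974), 7.531211853027344)
balls [array([ 0.667, -0.07 ]), array([ 0.426, -0.079]), array([0.5  , 0.187])] track end [array([ 0.649, -0.219]), array([ 0.537, -0.229])]
```

View pics/c1.png

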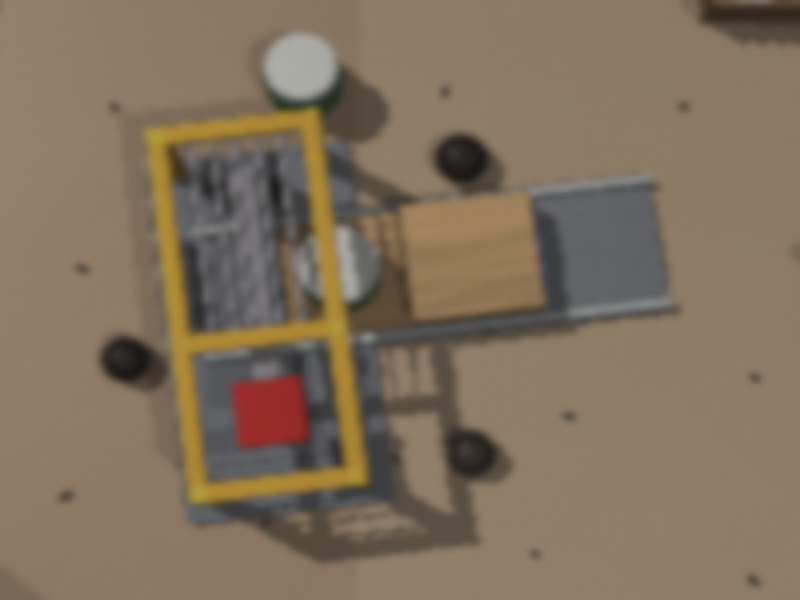

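The press pose comes out consistent: origin (0.560, 0.082), yaw 7.7°. The paddle measurement agrees with it to about 1 mm. I'm moving to a point beyond the blue plate, with the fingers closing and the tool turned.

Request:
arm_command(
  steps=[
    {"claw":0,"linear":[0.09,-0.215,0.05],"yaw":-0.022},
    {"claw":0,"linear":[0.09,-0.215,0.05],"yaw":-0.022},
    {"claw":0,"linear":[0.09,-0.215,0.0],"yaw":-0.022},
    {"claw":0,"linear":[0.09,-0.215,0],"yaw":-0.022},
    {"claw":0,"linear":[0.09,-0.215,0],"yaw":-0.022},
  ],
)

```text
clock: 0.72
ee_pos: [0.3731, 0.3249, 0.2473]
eef_rot: [0.371, 0.929, -0.0, 0.0]
wrist_force: [0.9, 0.2, 0.1]
grip_width: 0.515
gripper_force: 0.0
```

Request:
arm_command(
  steps=[
    {"claw":0,"linear":[0.09,-0.215,0],"yaw":-0.022},
    {"claw":0,"linear":[0.09,-0.215,0],"yaw":-0.022},
    {"claw":0,"linear":[0.09,-0.215,0.0],"yaw":-0.022},
    {"claw":0,"linear":[0.09,-0.215,0],"yaw":-0.022},
    {"claw":0,"linear":[0.09,-0.215,0],"yaw":-0.022},
  ],
)

```text
clock: 1.35
ee_pos: [0.4854, 0.0563, 0.2474]
eef_rot: [0.525, 0.851, 0.0, -0.0]
wrist_force: [0.5, -0.3, -0.2]
grip_width: 0.02
gripper_force: 0.0
```

Request:
arm_command(
  steps=[
    {"claw":0,"linear":[0.09,-0.215,0],"yaw":-0.022},
    {"claw":0,"linear":[0.09,-0.215,0],"yaw":-0.022},
    {"claw":0,"linear":[0.09,-0.215,0.0],"yaw":-0.022},
    {"claw":0,"linear":[0.09,-0.215,0],"yaw":-0.022},
    {"claw":0,"linear":[0,0,0],"yaw":0},
  ],
)

```text
clock: 1.98
ee_pos: [0.5746, -0.1628, 0.2467]
eef_rot: [0.64, 0.769, -0.002, 0.001]
wrist_force: [-0.4, -0.1, -0.7]
grip_width: 0.005
gripper_force: 0.0
```

Request:
arm_command(
  steps=[
    {"claw":0,"linear":[0.1,-0.21,-0.1],"yaw":-0.015},
    {"claw":0,"linear":[0,0,0],"yaw":0},
    {"claw":0,"linear":[0,0,0],"yaw":0},
  ],
)

```text
clock: 2.35
ee_pos: [0.5997, -0.2073, 0.2224]
eef_rot: [0.654, 0.757, 0.0, -0.001]
wrist_force: [0.4, 0.1, -0.0]
grip_width: 0.005
gripper_force: 0.0
```

```bash
python3 - <<'E'
from h import *
s=snap('wrist','w1.png'); snap('top','top2.png'); snap('scene','scene2.png')
o=readout.observe(); print(o['ee_pos'],o['eef_rot'],o['qpos'].round(2) if hasattr(o['qpos'],'round') else o['qpos'])
t=load('top1.png'); O=np.array([.5596,.0822]); a=np.radians(7.7);X=np.array([np.cos(a),np.sin(a)]);Y=np.array([-X[1],X[0]])
hsv=cv2.cvtColor(t['frame'],cv2.COLOR_RGB2HSV);w=cv2.inRange(hsv,(10,80,120),(19,255,255)); w[:185]=0;w[235:]=0;w[:,:325]=0;w[:,362:]=0
d=np.array([onz(t,u,v,.055)[:2]-O for v,u in np.argwhere(w)]);print('block x',(d@X).min(),(d@X).max(),'y',(d@Y).min(),(d@Y).max())
b=cv2.inRange(cv2.cvtColor(s['frame'],cv2.COLOR_RGB2HSV),(100,120,40),(125,255,255))
n,l,st,c=cv2.connectedComponentsWithStats(b)
for i in range(1,n):
  if st[i,4]>60: print(st[i],c[i])
E
```

```text
[ 0.60033789 -0.20679146  0.2238781 ] [6.53290174e-01 7.57106803e-01 1.07592905e-03 2.81821512e-04] [-0.26  0.33  0.69  1.51 -0.22  1.37  0.6 ]
block x -0.04599143708579075 0.046878853657301996 y -0.20865425357839343 -0.1159276130261891
[291 115  62   4 119] [322.05042017 116.13445378]
```

View pics/w1.png

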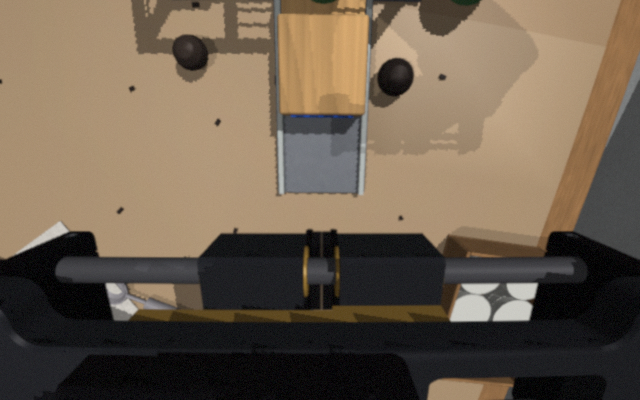

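The wrist view shows the blue plate's edge at (322,116), the wooden block above it and the track empty down to (322,193). The sled is already partly in, with its face at about press y = -0.21. I'll refine that with the wrist ray.

```bash
python3 - <<'E'
from h import *
s=load('w1.png'); O=np.array([.5596,.0822]); a=np.radians(7.7);X=np.array([np.cos(a),np.sin(a)]);Y=np.array([-X[1],X[0]])
def P(u,v,z,n):
  p=onz(s,u,v,z)[:2]; print(n,p.round(4),'press',((p-O)@X).round(4),((p-O)@Y).round(4))
P(322,116,.047,'plate');P(279,115,.055,'bl');P(365,115,.055,'br');P(278,194,.018,'trackL');P(364,194,.018,'trackR');P(283,14,.055,'tl')
print(np.array(s['pose']).round(3)); print('paddle',O-.11*X,'pushend',O-.152*Y)
E
```

```text
plate [ 0.5874 -0.1275] press -0.0005 -0.2115
bl [ 0.5405 -0.1334] press -0.0478 -0.2111
br [ 0.634  -0.1197] press 0.0467 -0.2101
trackL [ 0.5447 -0.2321] press -0.0569 -0.3095
trackR [ 0.6561 -0.2157] press 0.0557 -0.3082
tl [ 0.5335 -0.0342] press -0.0414 -0.1119
[[ 0.989 -0.14  -0.037  0.588]
 [ 0.145  0.955  0.259 -0.136]
 [-0.001 -0.262  0.965  0.384]
 [ 0.     0.     0.     1.   ]]
paddle [0.45059185 0.06746152] pushend [ 0.5799659  -0.06842945]
```

Request:
arm_command(
  steps=[
    {"claw":0,"linear":[-0.006,0,-0.2],"yaw":0},
    {"claw":0,"linear":[0,0,-0.2],"yaw":0},
    {"claw":0,"linear":[0,0,-0.2],"yaw":0},
    {"claw":0,"linear":[0,0,-0.16],"yaw":-0.003},
    {"claw":0,"linear":[0,0,0],"yaw":0},
  ],
)

```text
clock: 3.12
ee_pos: [0.5963, -0.2062, 0.0307]
eef_rot: [0.657, 0.754, -0.001, -0.003]
wrist_force: [0.6, 0.4, 1.0]
grip_width: 0.001
gripper_force: 0.0
```

Request:
arm_command(
  steps=[
    {"claw":0,"linear":[-0.013,0.1,0],"yaw":0},
    {"claw":0,"linear":[-0.013,0.1,0],"yaw":0},
    {"claw":0,"linear":[-0.008,0.06,0],"yaw":0},
    {"claw":0,"linear":[-0.006,0.04,0],"yaw":0},
    {"claw":0,"linear":[-0.006,0.04,0],"yaw":0},
  ],
)

```text
clock: 3.75
ee_pos: [0.5885, -0.1253, 0.0346]
eef_rot: [0.658, 0.753, 0.001, 0.002]
wrist_force: [1.7, -3.9, 2.7]
grip_width: 0.007
gripper_force: 1.8
```

Request:
arm_command(
  steps=[
    {"claw":0,"linear":[-0.006,0.04,0],"yaw":0},
    {"claw":0,"linear":[-0.006,0.04,0],"yaw":0},
    {"claw":0,"linear":[-0.006,0.04,0],"yaw":0},
  ],
)

```text
clock: 4.12
ee_pos: [0.5823, -0.0934, 0.0329]
eef_rot: [0.658, 0.753, -0.0, 0.0]
wrist_force: [2.8, -2.6, 1.6]
grip_width: 0.006
gripper_force: 1.7
```

Request:
arm_command(
  steps=[
    {"claw":0,"linear":[-0.004,0.03,0],"yaw":0},
    {"claw":0,"linear":[-0.003,0.02,0],"yaw":0},
    {"claw":0,"linear":[-0.001,0.01,0],"yaw":0},
    {"claw":0,"linear":[0,0,0],"yaw":0},
  ],
)

```text
clock: 4.62
ee_pos: [0.5801, -0.0788, 0.0326]
eef_rot: [0.658, 0.753, -0.0, -0.0]
wrist_force: [2.5, -2.4, -0.5]
grip_width: 0.004
gripper_force: 1.5
```

Request:
arm_command(
  steps=[
    {"claw":0,"linear":[-0.001,0.01,0],"yaw":0},
    {"claw":0,"linear":[0,0,0],"yaw":0},
  ],
)

```text
clock: 4.88
ee_pos: [0.5801, -0.0788, 0.0327]
eef_rot: [0.659, 0.753, -0.001, 0.001]
wrist_force: [2.4, -6.5, -2.4]
grip_width: 0.005
gripper_force: 3.6
```

Request:
arm_command(
  steps=[
    {"claw":0,"linear":[-0.001,0.012,0],"yaw":0},
    {"claw":0,"linear":[0,0,0],"yaw":0},
    {"claw":0,"linear":[0,0,0],"yaw":0},
  ],
)

```text
clock: 5.25
ee_pos: [0.5801, -0.0788, 0.0328]
eef_rot: [0.659, 0.752, -0.002, 0.003]
wrist_force: [4.9, -11.5, -3.5]
grip_width: 0.005
gripper_force: 6.0
```

The sled has hit its stop: the force rises to 11 N with no further motion, and the position matches. I'm backing off and rising.

Request:
arm_command(
  steps=[
    {"claw":0,"linear":[0.008,-0.06,0],"yaw":0},
    {"claw":0,"linear":[0.02,-0.15,0],"yaw":0},
    {"claw":0,"linear":[0,0,0.2],"yaw":0},
    {"claw":0,"linear":[0,0,0.24],"yaw":0},
    {"claw":0,"linear":[0,0,0.24],"yaw":0},
  ],
)

```text
clock: 5.88
ee_pos: [0.5857, -0.1245, 0.2039]
eef_rot: [0.658, 0.753, -0.0, -0.002]
wrist_force: [0.9, -0.6, -0.2]
grip_width: 0.004
gripper_force: 0.0
```

Request:
arm_command(
  steps=[
    {"claw":0,"linear":[0,0,0.18],"yaw":0},
    {"claw":0,"linear":[0,0,0],"yaw":0},
    {"claw":0,"linear":[0,0,0],"yaw":0},
  ],
)

```text
clock: 6.25
ee_pos: [0.586, -0.1247, 0.2467]
eef_rot: [0.658, 0.753, -0.0, -0.001]
wrist_force: [-0.9, 0.1, 0.1]
grip_width: 0.006
gripper_force: 0.0
```

```bash
python3 - <<'E'
from h import *
s=snap('wrist','w2.png'); print(readout.observe()['ee_pos'])
O=np.array([.5596,.0822]); a=np.radians(7.7);X=np.array([np.cos(a),np.sin(a)]);Y=np.array([-X[1],X[0]])
h=cv2.cvtColor(s['frame'],cv2.COLOR_RGB2HSV)
q=np.argwhere(cv2.inRange(h,(0,170,70),(8,255,255)))[:,::-1]; print(len(q), q.min(0) if len(q) else 0,q.max(0) if len(q) else 0)
if len(q):
  r=cv2.minAreaRect(np.array([onz(s,u,v,.13)[:2] for u,v in q],np.float32)); print('paddle',r)
b=cv2.inRange(h,(100,120,40),(125,255,255)); n,l,st,c=cv2.connectedComponentsWithStats(b)
for i in range(1,n):
  if st[i,4]>60:
    p=onz(s,*c[i],.047)[:2]-O; print('blue',st[i],p@X,p@Y)
E
```

```text
[ 0.58574642 -0.12474836  0.24604382]
0 0 0
```

View pics/w2.png

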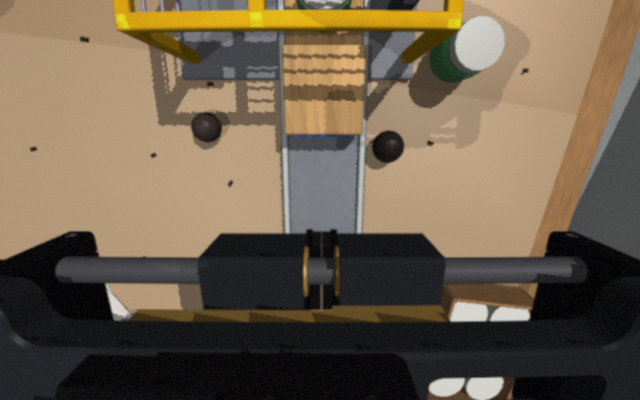

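The picture shows the sled's outer edge at (323,134), now well in, with nothing disturbed. I'll move to just short of the window for a closer look.

Request:
arm_command(
  steps=[
    {"claw":0,"linear":[-0.164,0.137,0],"yaw":0},
    {"claw":0,"linear":[-0.164,0.137,0],"yaw":0},
    {"claw":0,"linear":[-0.164,0.137,0],"yaw":0},
    {"claw":0,"linear":[0,0,0],"yaw":0},
    {"claw":0,"linear":[0,0,0],"yaw":0},
  ],
)

```text
clock: 6.92
ee_pos: [0.4636, -0.0231, 0.2471]
eef_rot: [0.658, 0.753, -0.001, -0.0]
wrist_force: [0.6, 0.7, -0.6]
grip_width: 0.005
gripper_force: 0.0
```

```bash
python3 - <<'E'
from h import *
O=np.array([.5596,.0822]); a=np.radians(7.7);X=np.array([np.cos(a),np.sin(a)]);Y=np.array([-X[1],X[0]])
s=load('w2.png')
for u,v,z in [(323,134,.055),(118,28,.15),(462,28,.15)]:
  p=onz(s,u,v,z)[:2]-O; print((p@X).round(4),(p@Y).round(4))
s=snap('wrist','w3.png'); print(readout.observe()['ee_pos'])
h=cv2.cvtColor(s['frame'],cv2.COLOR_RGB2HSV)
q=np.argwhere(cv2.inRange(h,(0,170,70),(8,255,255)))[:,::-1]; print(len(q), q.min(0) if len(q) else 0,q.max(0) if len(q) else 0)
if len(q):
  r=cv2.minAreaRect(np.array([onz(s,u,v,.13)[:2] for u,v in q],np.float32)); print('paddle',r)
E
```

```text
-0.0012 -0.148
-0.1696 -0.0595
0.1108 -0.0603
[ 0.46404068 -0.02369494  0.24725556]
2850 [295  73] [347 128]
paddle ((0.4498957395553589, 0.06812959909439087), (0.04781472310423851, 0.04826918616890907), 8.008316993713379)
```

View pics/w3.png

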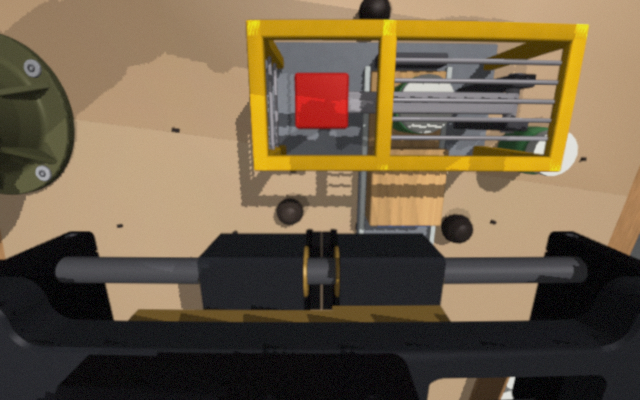

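The paddle is at (321,100), its measured centre (0.450, 0.068), clear in the middle of the window, and the sled is fully in. I'm moving over the paddle.

Request:
arm_command(
  steps=[
    {"claw":0,"linear":[-0.028,0.183,0],"yaw":0},
    {"claw":0,"linear":[-0.028,0.183,0],"yaw":0},
    {"claw":0,"linear":[0,0,-0.1],"yaw":0},
    {"claw":0,"linear":[0,0,0],"yaw":0},
    {"claw":0,"linear":[0,0,0],"yaw":0},
  ],
)

```text
clock: 7.6
ee_pos: [0.4507, 0.0674, 0.2232]
eef_rot: [0.659, 0.752, -0.0, 0.0]
wrist_force: [0.2, 1.3, 0.0]
grip_width: 0.01
gripper_force: 0.0
```

Now down to just above the paddle (z ≈ 0.135).

Request:
arm_command(
  steps=[
    {"claw":0,"linear":[0,0,-0.14],"yaw":0},
    {"claw":0,"linear":[0,0,-0.14],"yaw":0},
    {"claw":0,"linear":[0,0,-0.07],"yaw":0},
    {"claw":0,"linear":[0,0,0],"yaw":0},
  ],
)

```text
clock: 8.1
ee_pos: [0.4498, 0.0676, 0.1351]
eef_rot: [0.659, 0.753, -0.001, -0.0]
wrist_force: [-0.3, -0.0, 0.2]
grip_width: 0.004
gripper_force: 0.0
```

Request:
arm_command(
  steps=[
    {"claw":0,"linear":[0,0,-0.024],"yaw":0},
    {"claw":0,"linear":[0,0,-0.02],"yaw":0},
    {"claw":0,"linear":[0,0,-0.02],"yaw":0},
    {"claw":0,"linear":[0,0,-0.02],"yaw":0},
    {"claw":0,"linear":[0,0,0],"yaw":0},
  ],
)

```text
clock: 8.72
ee_pos: [0.4506, 0.0685, 0.1149]
eef_rot: [0.658, 0.753, 0.0, 0.001]
wrist_force: [1.0, -0.9, 3.4]
grip_width: 0.004
gripper_force: 1.9
```

Request:
arm_command(
  steps=[
    {"claw":0,"linear":[0,0,-0.012],"yaw":0},
    {"claw":0,"linear":[0,0,-0.012],"yaw":0},
    {"claw":0,"linear":[0,0,0],"yaw":0},
  ],
)

```text
clock: 9.1
ee_pos: [0.4506, 0.0685, 0.1098]
eef_rot: [0.658, 0.753, 0.001, 0.0]
wrist_force: [-3.1, -1.9, 10.5]
grip_width: 0.005
gripper_force: 5.8
```

Request:
arm_command(
  steps=[
    {"claw":0,"linear":[0,0,-0.01],"yaw":0},
    {"claw":0,"linear":[0,0,0],"yaw":0},
  ],
)

```text
clock: 9.35
ee_pos: [0.4506, 0.0685, 0.1087]
eef_rot: [0.658, 0.753, 0.001, -0.0]
wrist_force: [-6.7, -2.3, 21.5]
grip_width: 0.003
gripper_force: 11.2
```

Request:
arm_command(
  steps=[
    {"claw":0,"linear":[0,0,-0.004],"yaw":0},
    {"claw":0,"linear":[0,0,0],"yaw":0},
    {"claw":0,"linear":[0,0,0],"yaw":0},
    {"claw":0,"linear":[0,0,0],"yaw":0},
    {"claw":0,"linear":[0,0,0],"yaw":0},
  ],
)

```text
clock: 9.98
ee_pos: [0.4507, 0.0685, 0.1083]
eef_rot: [0.658, 0.753, 0.001, -0.0]
wrist_force: [-8.8, -3.0, 26.1]
grip_width: 0.009
gripper_force: 13.6
```

Request:
arm_command(
  steps=[
    {"claw":0,"linear":[0,0,0],"yaw":0},
    {"claw":0,"linear":[0,0,0],"yaw":0},
    {"claw":0,"linear":[0,0,0],"yaw":0},
    {"claw":0,"linear":[0,0,0],"yaw":0},
  ],
)

```text
clock: 10.48
ee_pos: [0.4507, 0.0685, 0.1083]
eef_rot: [0.658, 0.753, 0.001, -0.0]
wrist_force: [-9.4, -3.8, 26.6]
grip_width: 0.008
gripper_force: 13.6
```

The lever is solid at z = 0.108, which is 21.7 mm of travel, and I held it for more than a second. I'm drawing back out and going to a spot clear of everything.

Request:
arm_command(
  steps=[
    {"claw":0,"linear":[0,0,0.05],"yaw":0},
    {"claw":0,"linear":[0,0,0.06],"yaw":0},
    {"claw":0,"linear":[0,0,0.15],"yaw":0},
    {"claw":0,"linear":[0,0,0.2],"yaw":0},
    {"claw":0,"linear":[0,0,0.08],"yaw":0},
  ],
)

```text
clock: 11.1
ee_pos: [0.4506, 0.0691, 0.2427]
eef_rot: [0.658, 0.753, 0.002, 0.001]
wrist_force: [-1.2, 0.2, -1.2]
grip_width: 0.004
gripper_force: 0.0
```

Request:
arm_command(
  steps=[
    {"claw":0,"linear":[0.028,-0.183,0],"yaw":0},
    {"claw":0,"linear":[0.028,-0.183,0],"yaw":0},
    {"claw":0,"linear":[0,0,0],"yaw":0},
    {"claw":0,"linear":[0,0,0],"yaw":0},
  ],
)

```text
clock: 11.6
ee_pos: [0.4634, -0.0221, 0.2397]
eef_rot: [0.658, 0.753, -0.0, -0.001]
wrist_force: [-0.2, -0.1, 0.3]
grip_width: 0.004
gripper_force: 0.0
```

```bash
python3 - <<'E'
from h import *
s=snap('wrist','w4.png'); o=readout.observe(); print(o['ee_pos'],o['wrist_force'],o['clock'])
def paddle(s):
  q=np.argwhere(cv2.inRange(cv2.cvtColor(s['frame'],cv2.COLOR_RGB2HSV),(0,170,70),(8,255,255)))[:,::-1]
  return len(q),cv2.minAreaRect(np.array([onz(s,u,v,.13)[:2] for u,v in q],np.float32))
print(paddle(s))
a=[load('w3.png')['frame'],s['frame']]
cv2.imwrite('pics/c2.png',cv2.cvtColor(np.vstack([cv2.resize(f[:230,230:610],None,fx=1.2,fy=1.2) for f in a]),cv2.COLOR_RGB2BGR))
E
```

```text
[ 0.46347648 -0.02159249  0.23964925] [-0.95140186  0.50259855 -0.63822712] 11.65
(3006, ((0.44993311166763306, 0.06832733750343323), (0.04835786670446396, 0.047769494354724884), 7.748348712921143))
```

View pics/c2.png

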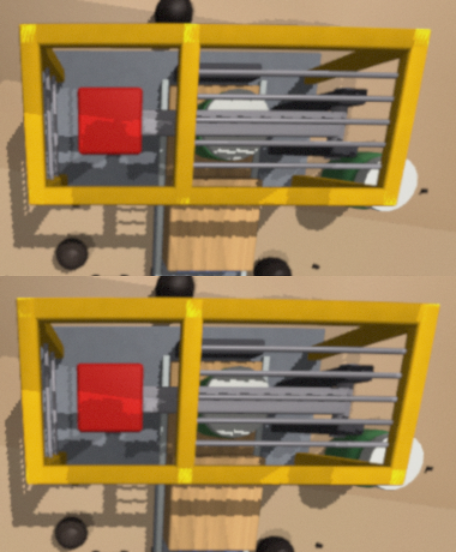

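The before/after crops show the paddle back up at (110,398), the sled in place and the balls and spare jar where they were. I'm handing in.

```bash
python3 -c "
from cell import ctrl; print(ctrl.finish_job())"
```

```text
the job is handed in; nothing more can be done
None
```

The job is handed in: the sled was pushed to its stop, the lever pressed 21.7 mm until solid and held for over a second, and in the last picture the lever was back up with nothing nearby disturbed; lid seating is inferred from the travel and force, not seen directly.

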